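# Clear the bench scale and put the check weight on it

## Robot

A 6-joint arm with a two-finger parallel gripper is mounted at the origin on the work surface. World frame = base frame: x ahead of the robot, y to its left, z up, the work surface at z = 0. Lengths are in mm, angles in rad, forces in N, time in s.
With the tool pointing down it reaches from about 275 to 1000 mm from the base axis. Payload 8.4 kg.
Tool frame: the origin (TCP) lies between the finger pads; the fingertips stand 17 mm ahead of it and the grasp point (between the pads) lies 2 mm behind it (r.tcp_to_tips is the distance from the TCP to the fingertips, in mm); z points along the fingers, y is the line along which they close (so a half turn about z gives the same grasp; the last joint's range is limited). The gripper opens to 85 mm and grips with 20 to 120 N. Pads are 22 mm wide; open, the fingers measure 114 mm over their backs; the gripper's body (76 mm by 85 mm) begins 54 mm behind the grasp point. The pads swing forward as they close: fully open they stand 13 mm farther back than shut.
Start: joints at [1.21, 0.353, 1.633, -0, 1.155, -0.002], TCP at [219.468, 585.202, 248.281] pointing down, gripper open.
Joint ranges: [-2.63, 2.63], [-0.92, 2.1], [0.06, 2.66], [-1.3, 4.44], [0, 2.69], [-3.02, 3.02]. Speed limits (rad/s): [2.22, 2.22, 2.79, 3.14, 3.14, 3.14].

## Interface

Orientations are given as [roll, pitch, yaw] about the fixed x, y, z axes, in that order (R = Rz(yaw) Ry(pitch) Rx(roll)).
In Python, from rig import r gives the robot as it stands. The module is installed in compiled form; this text tells all that it offers.
- The arm moves only by the tool apply_moves, never from a script. Its argument "series" is text: rows parted by semicolons, each of 7 numbers parted by spaces: the shift along the tool's x, y, z in cm, then the turn, a rotation vector about the tool's x, y, z in rad, then the gripper's target within -1 to 1 (shut at 1, half-way at 0, fully open at -1). In form: tx ty tz rx ry rz fingers; .... A call has exactly 10 rows; each row shifts and turns the commanded pose from where the row before left it, along the tool's axes as they then stand; what a row does not reach is not made up. A row lasts 1/12 s, in which the tool goes at most 41.7 mm and 7.16 degrees, less where a joint would pass 70% of its speed; a pose out of reach is approached as far as the arm can. A call with a gripper value outside its range is refused whole. The fingers move at their own pace and stop on an object; "squeeze" is the grip in N (left out, the last holds). Time passes only in rows, so rows that do not move let the fingers close, or fill a call up. It gives the time, the measured TCP pose, the force and the opening at its end, in the units of the state.
- r.sense(): the state, without advancing time (a new reading comes with each control period).
- r.grab_frame(name): name is "scene" or "side" or "wrist"; returns the picture (384x512x3 uint8, blue, green, red); there is no depth.
- r.camera_info(name): a dict with "K" (3x3 intrinsics, pixels), "extrinsics" (4x4, takes a point from camera to world coordinates). Camera axes: x right, y down, z forward; pixel columns grow to the right and rows downward; lengths in mm; the calibration is good to about 2 mm. A picture is of the moment at which its call begins: read the wrist's pose just before it. camera_info takes no time and is no camera call; for the wrist camera it gives the pose at the moment of the call.
- r.sign_off(): hands the job in, once; it reports no verdict.
The state is a dict: "clock": time; "qpos": joint angles; "qvel": joint speeds; "joint_efforts": joint torques, N m; "eef_pos": TCP position; "tcp_rot": TCP orientation; "contact_force": force on the tool from outside, world axes, zero at the start; "wrist_torque": the same for the moment, N m; "opening": opening from 0.0 (shut) to 1.0 (fully open).
Only numpy, scipy, OpenCV 4.12 (cv2) and the standard library are available. Lean on these libraries where they do the work, as an engineer would, in place of code of your own. Each camera call takes 0.05 s, during which the arm holds its last target. There are 200 camera calls.

## Task

The bench scale is due for its check. Take the linear actuator that was left on the scale's platform and lay it flat in the grey parts tray; then lift the check weight up and off the hook of its stand and set it down gently, upright, on the middle of the empty platform. Leave the other things on the bench where they are.

Things in the scene. Friction and masses are not known exactly. Their poses are not given: they have to be found in the camera images.
- scale: Bench scale, fixed, with a flat bare steel platform 200 (x) x 180 (y) mm whose top is 50 mm above the table; rigid, it does not give. Origin on the table under the middle of the platform.
- actuator: Linear actuator, 0.4 to 0.8 kg, on the scale at the start; L-shaped. Along its x: black gearbox 50 x 50 x 44 mm tall (x -100 to -50), aluminium tube 28 mm across (-50 to 60), collar 44 mm across (60 to 75), rod and clevis (to 105). A black motor 44 mm across juts from the gearbox to y = +90. Origin on the underside below the tube, whose axis is 22 mm up; z up.
- actuator_grip (a point): Point on the axis of the actuator's tube close to its centre of mass (which lies about 9 mm to the motor's side), where it is best gripped across the tube; 22 mm above its underside.
- actuator_gear (a point): Centre of the actuator's gearbox, 22 mm above its underside.
- actuator_rod (a point): Clevis at the rod end of the actuator, 22 mm above its underside.
- tray: Open grey plastic parts tray, empty, fixed: 260 (x) x 180 (y) x 35 mm tall, walls and floor 5 mm thick. Origin under the centre of its floor, on the table.
- stand: Fixed stand: base plate 170 x 150 x 12 mm (x -50 to 120, y -75 to 75), post 16 mm across at x = +55, 175 mm tall, and a round hook prong 8 mm across, axis 160 mm above the table, that runs from the post along the stand's -x and turns up at its end. Origin on the table under the place where the weight hangs.
- hook_seat (a point): Top of the prong where the weight hangs, 164 mm above the table.
- hook_tip (a point): Top of the upturned end of the hook, 38 mm from the seat along the stand's -x, 180 mm above the table. The weight must rise 16 mm for the top of its window to pass over it; at 36 mm the window's bottom edge meets the prong. It then comes off along the stand's -x.
- weight: Steel check weight, 0.63 to 0.77 kg, 134 mm tall, hung on the hook. From the bottom: disc 54 mm across, 34 mm tall; frame 10 mm thick (x), 46 mm wide (y) with a window 30 mm wide, 34 to 78 mm up, through which the prong passes along x and by whose top edge it hangs; neck 12 mm across; round knob 22 mm across, 102 to 134 mm up. Origin at the centre of its underside, z up.
- weight_knob (a point): Centre of the weight's grip knob, 118 mm above its underside.
- spare_actuator: Bystander: another actuator, same kind, lying on the table at the back.
- small_weight: Bystander: small knob weight 28 mm in diameter, 43 mm tall, standing on the base plate of the stand.
- shackle: Bystander: steel shackle, about 60 x 56 x 12 mm, on the table on the robot's side of the scale.
- wrench: Bystander: wrench 160 mm long, on the table behind the scale.
- screwdriver: Bystander: screwdriver on the table at the right.
- can: Bystander: aluminium can 60 mm in diameter, 120 mm tall, at the left.

How it is judged:
By the outcome, as a careful person would: the job done as asked, in the order asked, and still so for the second after the job is handed in, with the robot touching nothing.
It also fails if it takes over 67 s, if anything falls off the work surface, if the arm or the gripper's body presses on something with over 40 N, if the wrist force passes 120 N, or if a joint passes its speed limit or range.

## Working session

There is one attempt and no reset: what is moved stays moved. The work goes in short steps, Python scripts to look and compute and a tool call to move; the robot and the scene stay as the last step left them, time stands still between calls to the robot, and variables do not carry over. Pictures are saved under pics/ and viewed, on a budget of 10 in all, crops included, one or two more only if the job needs it, and the job is handed in when it is done.

Besides the shell and the picture viewer there is one more tool, called after "Emit:" as name(argument=value, ...) on one line, values as JSON. apply_moves: Moves the arm, as the interface text tells. Its arguments: {"type":"object","properties":{"series":{"type":"string"},"squeeze":{"type":"number"}},"required":["series"]}

```bash
mkdir -p pics
python3 - <<'E'
from rig import r
import cv2,numpy as np
print(r.sense())
for n in("scene","side","wrist"):
    i=r.camera_info(n);print(n,i["K"],np.round(i["extrinsics"],3).tolist())
    cv2.imwrite(f"pics/{n}0.png",r.grab_frame(n))
E
```

```text
{'clock': 0.0, 'qpos': array([ 1.20958630e+00,  3.53697148e-01,  1.63414799e+00, -1.47002350e-05,
        1.15521981e+00, -2.40092727e-03]), 'qvel': array([ 0.00090923,  0.00075553, -0.0018845 ,  0.00156934,  0.00065531,
        0.00081943]), 'joint_efforts': array([-8.33275881e-04, -6.05247545e+01, -3.42065299e+01, -1.24833496e-04,
        9.49390931e-03,  7.51240009e-06]), 'eef_pos': array([219.31341702, 584.75651443, 247.52514468]), 'tcp_rot': array([-3.14012033e+00,  9.90535486e-06,  2.78278951e+00]), 'contact_force': array([-0.47705739, -0.62713944, -0.65775588]), 'wrist_torque': array([ 0.00081476,  0.00065889, -0.01873682]), 'opening': 1.0018411417963309}
scene [[456.96101024   0.         254.28900583]
 [  0.         456.96101024 190.38566945]
 [  0.           0.           1.        ]] [[-0.205, 0.63, -0.749, 1669.232], [0.979, 0.134, -0.154, 200.775], [0.003, -0.765, -0.644, 1083.572], [0.0, 0.0, 0.0, 1.0]]
side [[409.8689161    0.         253.57692614]
 [  0.         409.8689161  203.00821984]
 [  0.           0.           1.        ]] [[0.787, -0.323, 0.526, -58.644], [-0.617, -0.414, 0.669, -828.101], [0.002, -0.851, -0.525, 790.954], [0.0, 0.0, 0.0, 1.0]]
wrist [[269.63556903   0.         254.70893334]
 [  0.         269.63556903 187.75702465]
 [  0.           0.           1.        ]] [[0.351, 0.895, 0.275, 148.214], [0.936, -0.335, -0.105, 611.318], [-0.002, 0.295, -0.956, 373.062], [0.0, 0.0, 0.0, 1.0]]
```

Run:
```python
import cv2
for n in("scene","side"):
    cv2.imwrite(f"pics/{n}0b.png",cv2.resize(cv2.imread(f"pics/{n}0.png"),(800,600),interpolation=cv2.INTER_CUBIC))
```

```text
(no output)
```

View pics/scene0b.png

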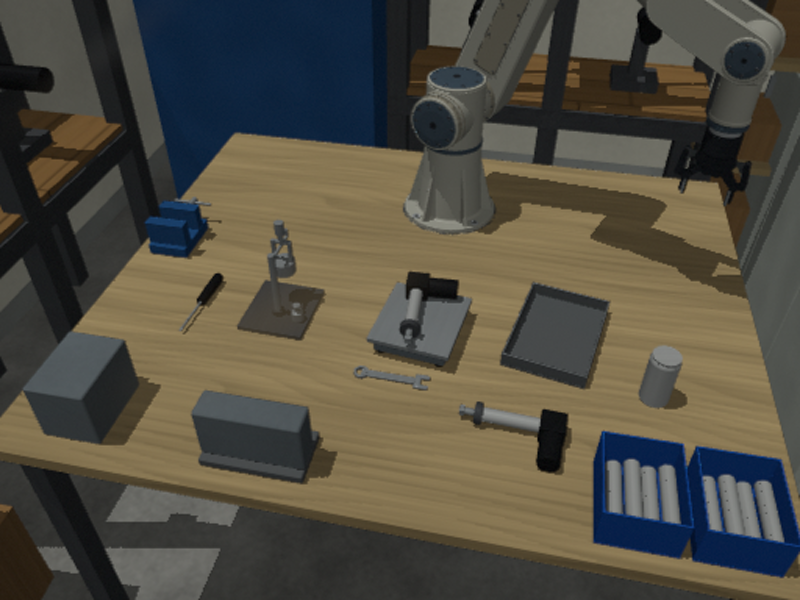

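View pics/side0b.png

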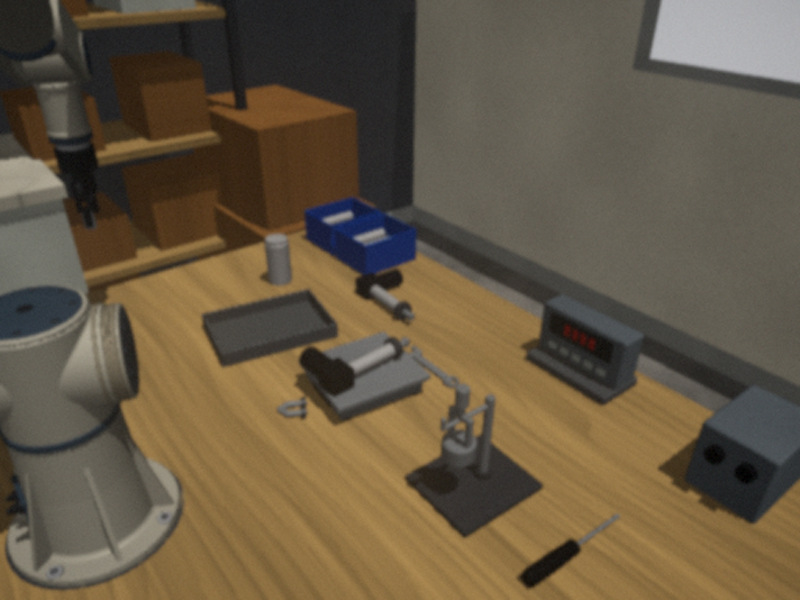

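The scene picture (800x600) shows the scale platform around (420,320) with the actuator on it: gearbox (418,287), motor (443,288), clevis (408,337). The tray is around (556,335) and the stand around (281,290), with the knob at (281,228). The side view shows the same things, with the knob at about (462,393) and the clevis at (403,345). Next I'll work out rough positions.

```bash
cat > h.py <<'E'
import numpy as np,cv2
from rig import r
def ray(info,uv):
    K,E=info["K"],np.array(info["extrinsics"])
    d=E[:3,:3]@np.linalg.inv(K)@np.array([uv[0],uv[1],1.]);return E[:3,3],d/np.linalg.norm(d)
def plane(info,uv,z):
    o,d=ray(info,uv);return o+d*(z-o[2])/d[2]
def tri(*rs):
    A=sum(np.eye(3)-np.outer(d,d) for o,d in rs);b=sum((np.eye(3)-np.outer(d,d))@o for o,d in rs)
    p=np.linalg.solve(A,b);return p,[np.linalg.norm(np.cross(p-o,d)) for o,d in rs]
def proj(info,p):
    E=np.array(info["extrinsics"]);c=E[:3,:3].T@(np.array(p)-E[:3,3]);q=info["K"]@c;return q[:2]/q[2]
E
python3 - <<'E'
from h import *
s=r.camera_info("scene");d=r.camera_info("side");f=1.5625
P=lambda i,u,v,z:np.round(plane(i,(u/f,v/f),z),0)
print("tray",[P(s,*c,35) for c in((537,286),(608,299),(586,383),(503,358))])
print("tray side",[P(d,*c,35) for c in((203,324),(306,293),(336,326),(218,360))])
print("plat",[P(s,*c,50) for c in((471,297),(437,358),(370,338))])
print("plat side",[P(d,*c,50) for c in((429,378),(330,405))])
print("gear",P(s,418,280,90),"rod",P(s,408,338,72),P(d,403,345,72),"motor end",P(s,459,286,72))
print("knob",tri(ray(s,(281/f,230/f)),ray(d,(462/f,394/f))))
print("post",tri(ray(s,(272/f,258/f)),ray(d,(490/f,400/f))))
print("base",[P(s,*c,12) for c in((265,282),(323,290),(301,334),(239,326))],[P(d,*c,12) for c in((541,485),(467,531),(407,480))])
E
```

```text
tray [array([341., 259.,  35.]), array([355., 420.,  35.]), array([631., 372.,  35.]), array([595., 203.,  35.])]
tray side [array([344., 375.,  35.]), array([596., 355.,  35.]), array([571., 188.,  35.]), array([311., 227.,  35.])]
plat [array([431., 115.,  50.]), array([638.,  71.,  50.]), array([609., -76.,  50.])]
plat side [array([596., -96.,  50.]), array([403., -48.,  50.])]
gear [445.  -5.  90.] rod [615.   6.  72.] [607.  -3.  72.] motor end [425.  85.  72.]
knob (array([ 475.1435155 , -303.64387284,  201.30580613]), [np.float64(1.3359977878883806), np.float64(1.3359977878885305)])
post (array([ 530.92113077, -308.98704017,  165.83124677]), [np.float64(1.8590682251254047), np.float64(1.8590682251253756)])
base [array([ 433., -377.,   12.]), array([ 433., -233.,   12.]), array([ 589., -238.,   12.]), array([ 593., -380.,   12.])] [array([ 587., -389.,   12.]), array([ 428., -383.,   12.]), array([ 422., -247.,   12.])]
```

Emit:
apply_moves(series="0 0 -2 0 0 -0.12 -1; 0 0 -2 0 0 -0.12 -1; 0 0 -2 0 0 -0.119 -1; -1.6 -3.6 0 0 0 0 -1; -1.6 -3.6 0 0 0 0 -1; -1.6 -3.6 0 0 0 0 -1; -1.6 -3.6 0 0 0 0 -1; -1.6 -3.6 0 0 0 0 -1; -1.6 -3.6 0 0 0 0 -1; -1.6 -3.6 0 0 0 0 -1")

```text
clock: 0.98
eef_pos: [331.7, 331.4, 308.2]
tcp_rot: [-3.141, -0.0, -3.141]
contact_force: [1.2, 1.0, 0.3]
opening: 1.0
```

Emit:
apply_moves(series="-1.6 -3.6 0 0 0 0 -1; -1.6 -3.6 0 0 0 0 -1; -1.6 -3.6 0 0 0 0 -1; -1.6 -3.6 0 0 0 0 -1; -1.6 -3.6 0 0 0 0 -1; -1.6 -3.6 0 0 0 0 -1; -1.6 -3.6 0 0 0 0 -1; -1.6 -3.6 0 0 0 0 -1; 0 0 0 0 0 0 -1; 0 0 0 0 0 0 -1")

```text
clock: 1.82
eef_pos: [459.9, 43.4, 308.0]
tcp_rot: [-3.142, -0.001, 3.138]
contact_force: [-0.0, 0.5, -0.1]
opening: 1.001
```

Run:
```python
from h import *
import pickle
i=r.camera_info("wrist");print(r.sense()["eef_pos"],r.sense()["tcp_rot"]);im=r.grab_frame("wrist")
pickle.dump((i,im),open("w1.pkl","wb"))
cv2.imwrite("pics/w1.png",cv2.resize(im,(800,600),interpolation=cv2.INTER_CUBIC))
```

```text
[459.91584647  43.43471364 308.03816343] [-3.14154099e+00 -5.56602214e-04  3.13763793e+00]
```

View pics/w1.png

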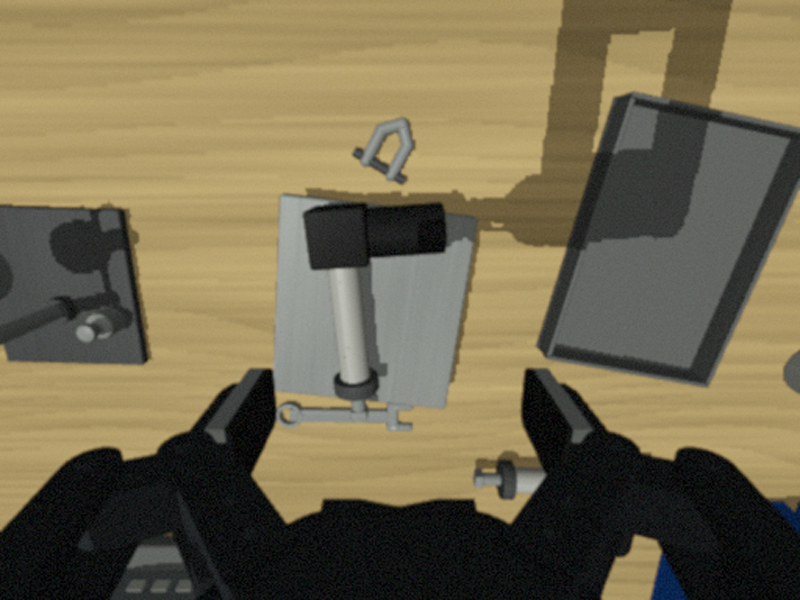

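The wrist picture shows:
- **Gearbox:** top corners (306,207), (366,204), (368,266), (312,268).
- **Tube:** axis from (344,268) to (354,372).
- **Motor:** end at (444,228).
- **Platform:** corners (283,195), (477,217), (444,407), (275,390).
- **Tray:** rim corners (630,93), (540,350), (708,385), with one more cut off at the right.

Run:
```python
from h import *
import pickle
i,im=pickle.load(open("w1.pkl","rb"));f=1.5625
P=lambda u,v,z:np.round(plane(i,(u/f,v/f),z)[:2],1).tolist()
print("gear",[P(*c,94) for c in((306,207),(366,204),(368,266),(312,268))])
print("tube",P(344,268,72),P(354,372,72),"motorend",P(444,230,72),"clevis",P(360,412,72),"collar",P(356,384,72))
print("plat",[P(*c,50) for c in((283,195),(477,217),(444,407),(275,390))])
print("tray",[P(*c,35) for c in((630,93),(540,350),(708,385),(805,130))])
# tube edges by brightness at rows
for row in range(176,236,12):
    g=im[row,190:260].astype(int); m=g.min(1); print(row,m.tolist()[10:50])
```

```text
gear [[416.5, -29.5], [414.3, 18.1], [464.7, 18.5], [466.2, -27.9]]
tube [471.6, -4.4] [573.4, 1.0] motorend [438.4, 82.8] clevis [617.0, 5.4] collar [586.2, 2.4]
plat [[410.2, -58.8], [430.1, 114.6], [625.6, 90.4], [605.1, -83.3]]
tray [[326.3, 244.0], [568.2, 189.4], [609.3, 371.4], [356.7, 403.4]]
176 [156, 153, 151, 151, 156, 154, 156, 152, 150, 143, 142, 151, 160, 164, 168, 177, 182, 183, 182, 176, 168, 159, 153, 148, 140, 135, 122, 113, 96, 83, 74, 78, 80, 83, 85, 80, 77, 95, 129, 142]
188 [152, 151, 149, 150, 153, 151, 150, 149, 150, 152, 148, 143, 148, 160, 160, 164, 172, 179, 181, 180, 176, 169, 161, 153, 147, 146, 137, 129, 116, 103, 82, 76, 81, 80, 80, 81, 79, 85, 106, 128]
200 [148, 146, 150, 149, 150, 148, 148, 148, 148, 152, 150, 145, 140, 143, 155, 158, 162, 168, 174, 180, 178, 178, 173, 164, 157, 150, 142, 138, 131, 119, 108, 88, 75, 80, 84, 83, 82, 82, 78, 92]
212 [145, 148, 144, 146, 144, 148, 146, 143, 146, 142, 144, 147, 144, 144, 139, 147, 157, 161, 163, 170, 178, 178, 177, 170, 163, 158, 153, 146, 142, 129, 123, 110, 91, 79, 81, 81, 79, 85, 78, 79]
224 [143, 141, 143, 145, 143, 144, 143, 144, 144, 145, 143, 144, 143, 143, 137, 138, 142, 155, 159, 163, 168, 175, 175, 173, 172, 166, 161, 153, 150, 144, 132, 126, 115, 96, 80, 76, 81, 81, 79, 82]
```

Emit:
apply_moves(series="-0.9 -1.54 2 0 0 -0.02 -1; -0.9 -1.54 2 0 0 -0.02 -1; -0.9 -1.54 2 0 0 -0.02 -1; 0 0 3 0 0 0 -1; 0 0 3 0 0 0 -1; 0 0 3 0 0 0 -1; 0 0 2 0 0 0 -1; 0 0 2 0 0 0 -1; 0 0 0 0 0 0 -1; 0 0 0 0 0 0 -1")

```text
clock: 2.7
eef_pos: [486.6, 0.9, 117.8]
tcp_rot: [3.141, -0.002, -3.08]
contact_force: [0.7, -0.4, -0.3]
opening: 1.0
```

Run:
```python
from h import *
import pickle
print(r.sense()["eef_pos"],r.sense()["tcp_rot"])
s=r.camera_info("scene");d=r.camera_info("side");w,im=pickle.load(open("w1.pkl","rb"));f=1.5625
a=-.222;R=np.array([[np.cos(a),-np.sin(a)],[np.sin(a),np.cos(a)]])
for c in((468,308),(474,308)):
  for i in(s,d,w):
    print(c,[np.round(proj(i,[*(R@np.array([x,y])+c),35])*f).tolist() for x,y in((-130,-90),(-130,90),(130,90),(130,-90))])
im=r.grab_frame("wrist");cv2.imwrite("pics/w2.png",cv2.resize(im,(800,600),interpolation=cv2.INTER_CUBIC))
```

```text
[486.59036323   0.89775797 117.83940102] [ 3.14125965e+00 -2.45986135e-03 -3.07961036e+00]
(468, 308) [[533.0, 280.0], [610.0, 301.0], [583.0, 377.0], [498.0, 351.0]]
(468, 308) [[218.0, 353.0], [201.0, 312.0], [310.0, 289.0], [336.0, 325.0]]
(468, 308) [[637.0, 87.0], [827.0, 135.0], [703.0, 389.0], [541.0, 356.0]]
(474, 308) [[533.0, 282.0], [610.0, 303.0], [583.0, 379.0], [498.0, 353.0]]
(474, 308) [[221.0, 352.0], [203.0, 312.0], [312.0, 288.0], [339.0, 324.0]]
(474, 308) [[635.0, 94.0], [825.0, 142.0], [702.0, 394.0], [541.0, 361.0]]
```

View pics/w2.png

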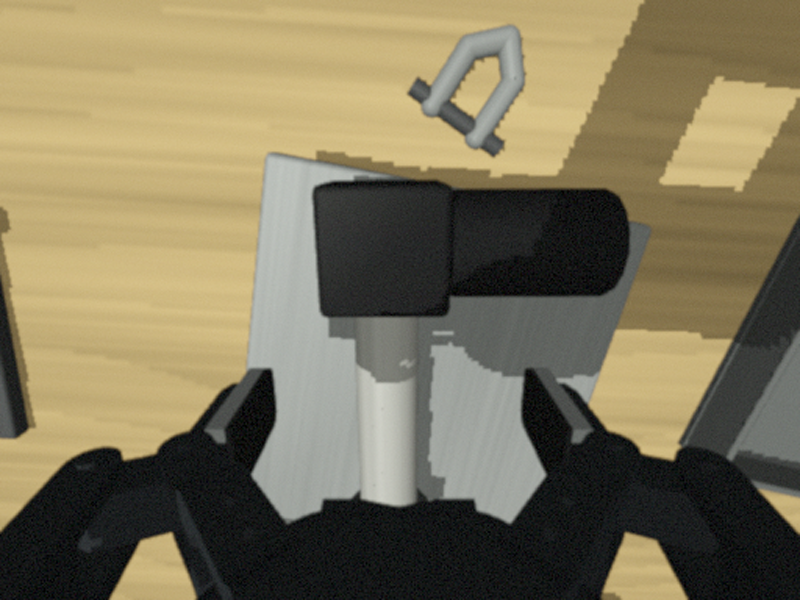

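The wrist picture shows the tube parallel to the tool at x≈388, while the finger midline is at 398, so I'll shift about -3.5 mm in y. The gearbox's near edge is at row 315, clear of the fingers.

Emit:
apply_moves(series="0 -0.35 1.5 0 0 0 -1; 0 0 1.5 0 0 0 -1; 0 0 1 0 0 0 -1; 0 0 0.6 0 0 0 -1; 0 0 0 0 0 0 -1; 0 0 0 0 0 0 1; 0 0 0 0 0 0 1; 0 0 0 0 0 0 1; 0 0 0 0 0 0 1; 0 0 0 0 0 0 1", squeeze=70)

```text
clock: 3.58
eef_pos: [488.1, -4.0, 72.9]
tcp_rot: [-3.141, 0.001, -3.081]
contact_force: [-9.9, -1.1, 26.5]
opening: 0.306
```

Emit:
apply_moves(series="0 0 -0.3 0 0 0 1; 0 0 -0.4 0 0 0 1; 0 0 -0.5 0 0 0 1; 0 0 -0.8 0 0 0 1; 0 0 -1 0 0 0 1; 0 0 -1 0 0 0 1; 0 0 0 0 0 0 1; 0 0 0 0 0 0 1; 0 0 0 0 0 0 1; 0 0 0 0 0 0 1")

```text
clock: 4.42
eef_pos: [487.4, -3.9, 112.0]
tcp_rot: [3.142, -0.001, -3.081]
contact_force: [0.2, -0.5, -7.2]
opening: 0.304
```

Run:
```python
from h import *
q=r.sense();print({k:np.round(q[k],3) for k in("eef_pos","tcp_rot","contact_force","wrist_torque","opening")})
im=r.grab_frame("wrist");cv2.imwrite("pics/w3.png",cv2.resize(im,(600,450)))
```

```text
{'eef_pos': array([487.354,  -3.89 , 112.01 ]), 'tcp_rot': array([ 3.142e+00, -1.000e-03, -3.081e+00]), 'contact_force': array([ 0.15 , -0.482, -7.197]), 'wrist_torque': array([-0.02 ,  0.153, -0.017]), 'opening': np.float64(0.304)}
```

View pics/w3.png

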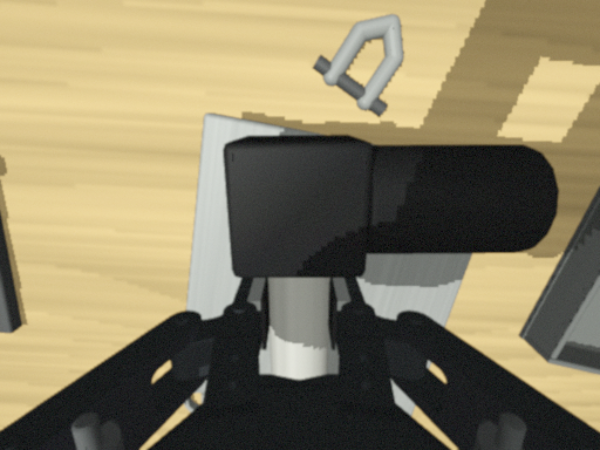

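The actuator is held at the tube and its gearbox looks level. I'll carry it to the tray.

Emit:
apply_moves(series="0.33 1.5 0 0 0 0 1; 0.33 3 0 0 0 0 1; 0.33 3.8 0 0 0 0 1; 0.33 3.8 0 0 0 0 1; 0.33 3.8 0 0 0 0 1; 0.33 3.8 0 0 0 0 1; 0.33 3.8 0 0 0 0 1; 0.33 3.3 0 0 0 0 1; 0.33 2 0 0 0 0 1; 0.33 1 0 0 0 0 1")

```text
clock: 5.3
eef_pos: [436.4, 294.4, 111.9]
tcp_rot: [3.141, 0.0, -3.079]
contact_force: [0.0, -0.5, -6.9]
opening: 0.304
```

Emit:
apply_moves(series="0 0 0 0 0 0.07 1; 0 0 0 0 0 0.07 1; 0 0 0 0 0 0.07 1; 0 0 0 0 0 0.07 1; 0 0 0.5 0 0 0 1; 0 0 0.5 0 0 0 1; 0 0 0 0 0 0 1; 0 0 0 0 0 0 1; 0 0 0 0 0 0 1; 0 0 0 0 0 0 1")

```text
clock: 6.13
eef_pos: [436.9, 291.6, 102.3]
tcp_rot: [3.142, 0.0, 2.922]
contact_force: [-0.7, 0.2, -7.1]
opening: 0.305
```

Run:
```python
from h import *
q=r.sense();print({k:np.round(q[k],3) for k in("eef_pos","tcp_rot","contact_force","wrist_torque","opening")})
a=r.grab_frame("wrist");b=r.grab_frame("scene");c=b[150:270,260:420]
b=r.grab_frame("side");d=b[150:270,100:260]
cv2.imwrite("pics/w4.png",np.vstack([cv2.resize(np.hstack([c,d]),(800,300)),cv2.resize(np.hstack([a[:200],a[:200]*0+60])[:, :800],(800,200))[:,:800]]) if 0 else np.vstack([cv2.resize(np.hstack([c,d]),(800,300)),cv2.resize(a[:192],(800,300))]))
```

```text
{'eef_pos': array([436.937, 291.594, 102.322]), 'tcp_rot': array([3.142, 0.   , 2.922]), 'contact_force': array([-0.747,  0.156, -7.095]), 'wrist_torque': array([-0.071,  0.13 ,  0.009]), 'opening': np.float64(0.305)}
```

View pics/w4.png

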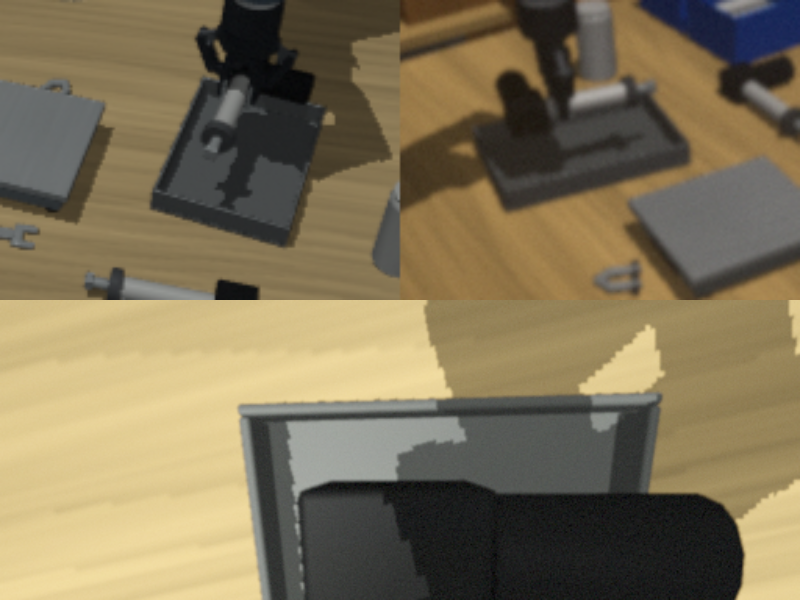

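Actuator and tray are parallel. In the wrist view the tray's near rim corners are (242,107) and (658,97), the gearbox's left edge is x=302 and the motor end is x=742. I'll check the clearance numerically.

Run:
```python
from h import *
i=r.camera_info("wrist");f=1.5625
a,b=[plane(i,(u/f,v/f),35)[:2] for u,v in((242,107),(658,97))]
e=(b-a)/np.linalg.norm(b-a);n=np.array([e[1],-e[0]])
print(a,b,np.linalg.norm(b-a),"yaw",np.arctan2(-e[0],e[1]))
t=r.sense()["eef_pos"][:2]
print("tcp in tray frame from corner a: along",n@(t-a),"across",e@(t-a))
q=r.sense()["tcp_rot"][2]-np.pi;R=np.array([[np.cos(q),-np.sin(q)],[np.sin(q),np.cos(q)]])
for l in((-72,-25),(-72,90),(133,-22),(-72,25)):
    p=R@np.array(l)+t;print(l,n@(p-a),e@(p-a))
for u,v,z in((302,240,102+44-22),(742,240,102)):print(plane(i,(u/f,v/f),z)[:2]@e-a@e)
```

```text
[326.2787897 248.6539497] [360.45940663 419.95425324] 174.67715525250364 yaw -0.19694958834307827
tcp in tray frame from corner a: along 100.11006363718664 across 63.815176044903716
(-72, -25) 27.56426892907785 40.44622933845306
(-72, 90) 30.15925619993362 155.41694752819083
(133, -22) 232.57976623958916 38.819618591007625
(-72, 25) 28.69252426423253 90.43349811659989
41.0323059662968
168.21329667952017
```

Emit:
apply_moves(series="0 -0.5 1.5 0 0 0 1; 0 0 2 0 0 0 1; 0 0 1.5 0 0 0 1; 0 0 1 0 0 0 1; 0 0 0.6 0 0 0 1; 0 0 0.3 0 0 0 1; 0 0 0.2 0 0 0 1; 0 0 0.2 0 0 0 1; 0 0 0 0 0 0 1; 0 0 0 0 0 0 1")

```text
clock: 7.12
eef_pos: [436.0, 286.9, 29.7]
tcp_rot: [3.141, 0.001, 2.922]
contact_force: [0.5, 0.2, -6.2]
opening: 0.3
```

Emit:
apply_moves(series="0 0 0.1 0 0 0 1; 0 0 0.1 0 0 0 1; 0 0 0 0 0 0 1; 0 0 0 0 0 0 0.5; 0 0 0 0 0 0 0.3; 0 0 0 0 0 0 0.1; 0 0 0 0 0 0 0; 0 0 0 0 0 0 0; 0 0 0 0 0 0 0; 0 0 0 0 0 0 0")

```text
clock: 7.95
eef_pos: [435.8, 286.8, 27.3]
tcp_rot: [3.141, 0.0, 2.922]
contact_force: [0.7, 0.5, 0.1]
opening: 0.499
```

Emit:
apply_moves(series="0 0 -1 0 0 0 0; 0 0 -2 0 0 0 0; 0 0 -3 0 0 0 0; 0 0 -4 0 0 0 0; 0 0 -4 0 0 0 -1; 0 0 -4 0 0 0 -1; 0 0 -4 0 0 0 -1; 0 0 -4 0 0 0 -1; 0 0 -1 0 0 -0.11 -1; 0 0 0 0 0 -0.11 -1")

```text
clock: 8.78
eef_pos: [437.2, 287.7, 302.5]
tcp_rot: [3.137, 0.007, -3.137]
contact_force: [0.5, 0.1, -0.5]
opening: 1.0
```

Emit:
apply_moves(series="0 -4 0 0 0 0 -1; 0 -4 0 0 0 0 -1; 0 -4 0 0 0 0 -1; 0 -4 0 0 0 0 -1; 0 -4 0 0 0 0 -1; 0 -4 0 0 0 0 -1; 0 -4 0 0 0 0 -1; 0 -4 0 0 0 0 -1; 0 -4 0 0 0 0 -1; 0 -4 0 0 0 0 -1")

```text
clock: 9.62
eef_pos: [435.1, -115.2, 298.2]
tcp_rot: [-3.141, 0.001, -3.141]
contact_force: [0.8, 0.4, -0.0]
opening: 1.0
```

Emit:
apply_moves(series="0 -4 0 0 0 0 -1; 0 -4 0 0 0 0 -1; 0 -4 0 0 0 0 -1; 0 -4 0 0 0 0 -1; 0 -2.5 0 0 0 0 -1; 0 0 0 0 0 0 -1; 0 0 0 0 0 0 -1; 0 0 0 0 0 0 -1; 0 0 0 0 0 0 -1; 0 0 0 0 0 0 -1")

```text
clock: 10.45
eef_pos: [436.0, -297.1, 297.6]
tcp_rot: [3.142, 0.0, -3.14]
contact_force: [1.1, -0.9, 0.8]
opening: 0.999
```

Run:
```python
from h import *
import pickle
q=r.sense();print({k:np.round(q[k],3) for k in("clock","eef_pos","tcp_rot","contact_force","opening")})
o={}
for n in("wrist","scene","side"): o[n]=(r.camera_info(n),r.grab_frame(n))
pickle.dump(o,open("w5.pkl","wb"))
w=cv2.resize(o["wrist"][1],(512,384))
c=cv2.resize(o["scene"][1][130:220,145:245],(400,360));d=cv2.resize(o["side"][1][230:350,240:360],(400,360))
t=cv2.resize(o["scene"][1][170:250,310:400],(288,240))
W=np.zeros((600,800,3),np.uint8);W[:240,:320]=cv2.resize(o["wrist"][1],(320,240));W[:240,320:608]=t
W[240:,:400]=c;W[240:,400:]=d;cv2.imwrite("pics/w5.png",W)
```

```text
{'clock': np.float64(10.45), 'eef_pos': array([ 435.958, -297.132,  297.596]), 'tcp_rot': array([ 3.142,  0.   , -3.14 ]), 'contact_force': array([ 1.058, -0.9  ,  0.758]), 'opening': np.float64(0.999)}
```

View pics/w5.png

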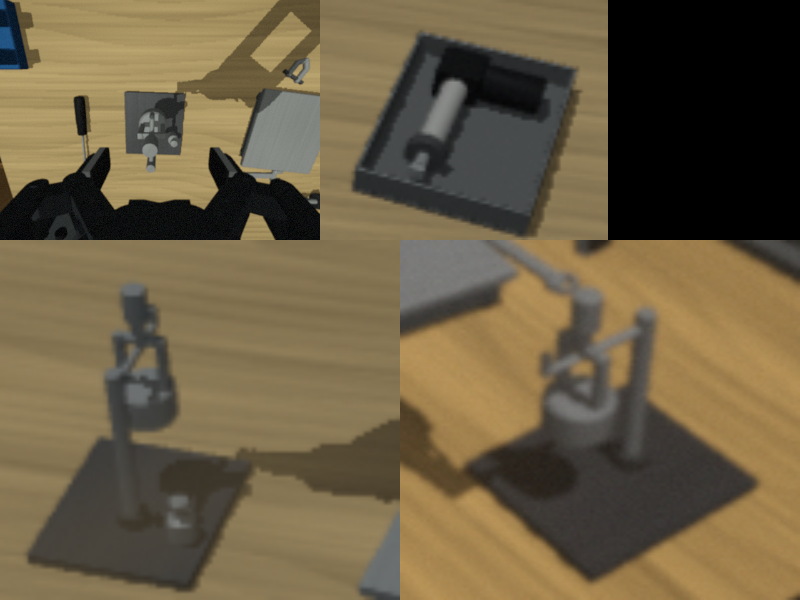

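The actuator lies flat in the tray. In the scene crop (4x) the knob centre is at (133,63). In the side crop (3.33x) it is at (186,76), and the post top is at (246,75). I'll zoom in on the wrist view for the lateral position and the hook direction.

Run:
```python
from h import *
import pickle
o=pickle.load(open("w5.pkl","rb"));s,d=o["scene"][0],o["side"][0]
S=lambda u,v:ray(s,(145+u/4-.4,130+v/4-.4));D=lambda u,v:ray(d,(240+u/3.333-.35,230+v/3.333-.35))
print("knob",tri(S(133,63),D(186,76)));print("post top",tri(S(116,136),D(246,76)))
print("knobtop",tri(S(133,49),D(186,54)))
cv2.imwrite("pics/w6.png",cv2.resize(o["wrist"][1][130:280,180:320],(700,750),interpolation=cv2.INTER_CUBIC)[:600])
```

```text
knob (array([ 470.55575701, -309.97646904,  205.7467722 ]), [np.float64(0.53244810232079), np.float64(0.5324481023206575)])
post top (array([ 532.72683777, -307.65027378,  174.29263227]), [np.float64(0.45328717989292366), np.float64(0.4532871798926325)])
knobtop (array([ 472.47240153, -307.16770901,  221.78501645]), [np.float64(0.9355926983374292), np.float64(0.9355926983375911)])
```

View pics/w6.png

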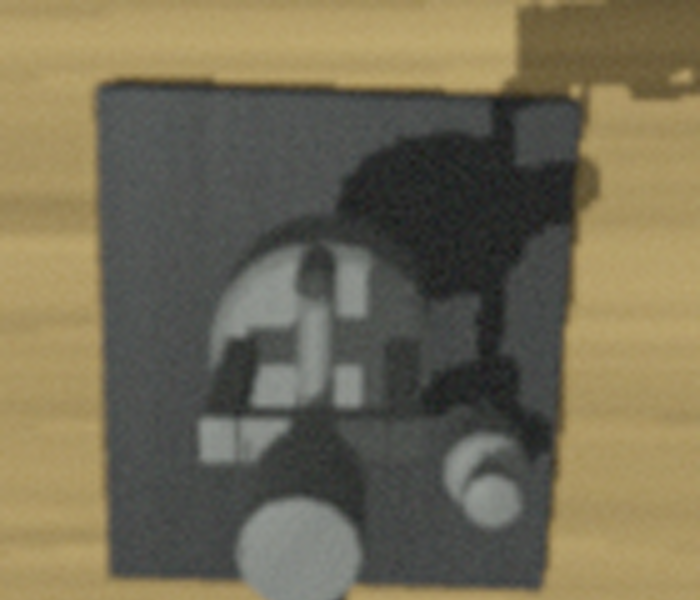

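The crop (5x) shows the knob top at (300,552), the upturned hook tip at (316,265), and base plate corners (100,85), (582,98), (540,588), (110,578). The small weight is at (490,490).

Run:
```python
from h import *
import pickle
i=pickle.load(open("w5.pkl","rb"))["wrist"][0]
P=lambda u,v,z:np.round(plane(i,(180+u/5-.4,130+v/5-.4),z)[:2],1)
print("knobtop",P(300,552,220),"tip",P(316,262,180),"base",[P(*c,12) for c in((100,85),(582,98),(540,588),(110,578))],"small",P(490,497,55))
```

```text
knobtop [ 468.4 -309.8] tip [ 429.2 -308.4] base [array([ 421.2, -381.3]), array([ 424.9, -234.2]), array([ 593. , -240.7]), array([ 589.5, -387.6])] small [ 538.  -262.7]
```

Emit:
apply_moves(series="-1.75 -0.6 0 0 0 0.03 -1; -1.75 -0.65 0.5 0 0 0 -1; 0 0 1.5 0 0 0 -1; 0 0 2 0 0 0 -1; 0 0 2 0 0 0 -1; 0 0 1.5 0 0 0 -1; 0 0 1.2 0 0 0 -1; 0 0 0.6 0 0 0 -1; 0 0 0 0 0 0 -1; 0 0 0 0 0 0 -1")

```text
clock: 11.43
eef_pos: [470.9, -311.3, 204.7]
tcp_rot: [-3.141, 0.0, 3.112]
contact_force: [-0.1, 0.3, 0.8]
opening: 0.998
```

Run:
```python
from h import *
q=r.sense();print({k:np.round(q[k],3) for k in("eef_pos","tcp_rot","contact_force")})
w=r.grab_frame("wrist");sc=r.grab_frame("scene");sd=r.grab_frame("side")
W=np.vstack([np.hstack([cv2.resize(sc[110:210,130:230],(400,400)),cv2.resize(sd[200:320,240:360],(400,400))])]);cv2.imwrite("pics/w7.png",W);cv2.imwrite("pics/w7w.png",w)
```

```text
{'eef_pos': array([ 470.922, -311.308,  204.658]), 'tcp_rot': array([-3.141,  0.   ,  3.112]), 'contact_force': array([-0.081,  0.334,  0.842])}
```

View pics/w7.png

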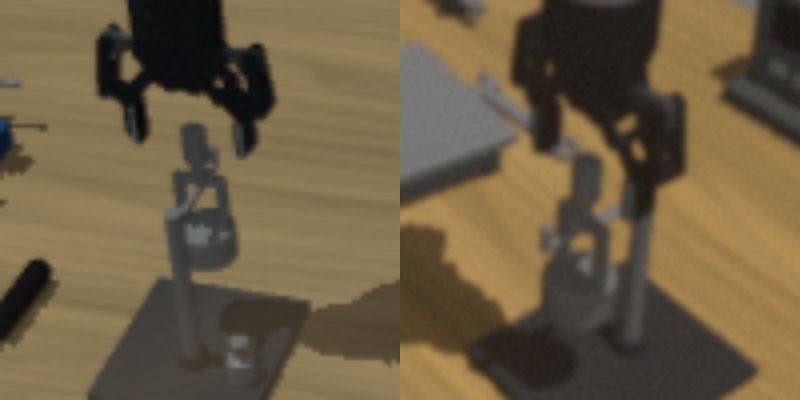

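Both views show the knob midway between the open fingers: scene crop fingers at x=138 and x=245, knob at 195. Closing.

Emit:
apply_moves(series="0 0 0 0 0 0 0; 0 0 0 0 0 0 0.3; 0 0 0 0 0 0 0.4; 0 0 0 0 0 0 0.5; 0 0 0 0 0 0 0.7; 0 0 0 0 0 0 1; 0 0 0 0 0 0 1; 0 0 0 0 0 0 1; 0 0 0 0 0 0 1; 0 0 0 0 0 0 1", squeeze=80)

```text
clock: 12.42
eef_pos: [470.8, -310.9, 204.6]
tcp_rot: [3.141, 0.0, 3.112]
contact_force: [-0.6, 3.1, 5.3]
opening: 0.23
```

Emit:
apply_moves(series="0 0 -0.2 0 0 0 1; 0 0 -0.4 0 0 0 1; 0 0 -0.5 0 0 0 1; 0 0 -0.5 0 0 0 1; 0 0 -0.5 0 0 0 1; 0 0 -0.3 0 0 0 1; 0 0 -0.2 0 0 0 1; 0 0 0 0 0 0 1; 0 0 0 0 0 0 1; 0 0 0 0 0 0 1")

```text
clock: 13.25
eef_pos: [470.5, -311.2, 230.1]
tcp_rot: [3.141, -0.0, 3.112]
contact_force: [-0.0, 0.6, -6.3]
opening: 0.234
```

Run:
```python
from h import *
q=r.sense();print({k:np.round(q[k],3) for k in("eef_pos","tcp_rot","contact_force","wrist_torque","opening")})
sc=r.grab_frame("scene");sd=r.grab_frame("side")
cv2.imwrite("pics/w8.png",np.hstack([cv2.resize(sc[110:200,140:230],(400,400)),cv2.resize(sd[210:320,240:350],(400,400))]))
```

```text
{'eef_pos': array([ 470.543, -311.215,  230.086]), 'tcp_rot': array([ 3.141, -0.   ,  3.112]), 'contact_force': array([-0.032,  0.618, -6.333]), 'wrist_torque': array([-0.028,  0.031,  0.003]), 'opening': np.float64(0.234)}
```

View pics/w8.png

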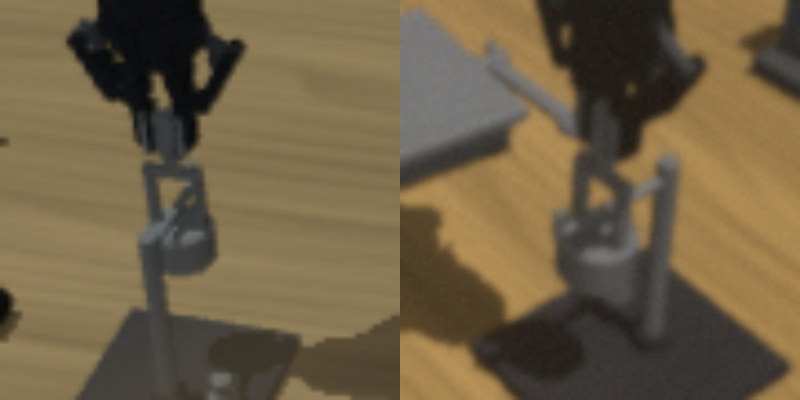

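The weight hangs free: 25.5 mm up, with the prong mid-window and 6.3 N on the wrist. Next I'll draw it off along the stand's -x.

Emit:
apply_moves(series="0.3 0 0 0 0 0 1; 0.6 0 0 0 0 0 1; 1 0 0 0 0 0 1; 1.2 0 0 0 0 0 1; 1.4 0 0 0 0 0 1; 1.4 0 0 0 0 0 1; 1.4 0 0 0 0 0 1; 1.2 0 0 0 0 0 1; 0.7 0 0 0 0 0 1; 0.3 0 0 0 0 0 1")

```text
clock: 14.18
eef_pos: [374.2, -308.4, 230.4]
tcp_rot: [-3.142, -0.0, 3.111]
contact_force: [0.9, 0.0, -7.2]
opening: 0.235
```

Emit:
apply_moves(series="-0.4 1 0 0 0 0 1; -0.8 2 0 0 0 0 1; -1.2 3 0 0 0 0 1; -1.2 3 0 0 0 0 1; -1.2 3 0 0 0 0 1; -1.2 3 0 0 0 0 1; -1.2 3 0 0 0 0 1; -1.2 3 0 0 0 0 1; -1.2 3 0 0 0 0 1; -1.2 3 0 0 0 0 1")

```text
clock: 15.02
eef_pos: [492.7, -39.5, 230.5]
tcp_rot: [3.141, 0.001, 3.112]
contact_force: [-0.2, -1.0, -6.8]
opening: 0.234
```

Emit:
apply_moves(series="-1.1 2.5 0 0 0 0 1; -0.9 1.9 0 0 0 0 1; -0.4 1 0 0 0 0 1; -0.2 0.5 0 0 0 0 1; 0 0 0 0 0 0 1; 0 0 1 0 0 0 1; 0 0 1 0 0 0 1; 0 0 0.5 0 0 0 1; 0 0 0 0 0 0 1; 0 0 0 0 0 0 1")

```text
clock: 15.85
eef_pos: [518.9, 15.8, 204.6]
tcp_rot: [-3.141, -0.002, 3.111]
contact_force: [-0.3, -0.3, -5.9]
opening: 0.231
```

Run:
```python
from h import *
import pickle
q=r.sense();print({k:np.round(q[k],3) for k in("eef_pos","tcp_rot","contact_force","wrist_torque","opening")})
o={n:(r.camera_info(n),r.grab_frame(n)) for n in("wrist","scene","side")};pickle.dump(o,open("w9.pkl","wb"))
W=np.zeros((600,800,3),np.uint8)
W[:300]=cv2.resize(o["wrist"][1][:192],(800,300))
W[300:,:400]=cv2.resize(o["scene"][1][150:240,220:340],(400,300));W[300:,400:]=cv2.resize(o["side"][1][180:270,180:300],(400,300))
cv2.imwrite("pics/w9.png",W)
```

```text
{'eef_pos': array([518.857,  15.754, 204.581]), 'tcp_rot': array([-3.141e+00, -2.000e-03,  3.111e+00]), 'contact_force': array([-0.262, -0.29 , -5.852]), 'wrist_torque': array([ 0.005, -0.061,  0.021]), 'opening': np.float64(0.231)}
```

View pics/w9.png

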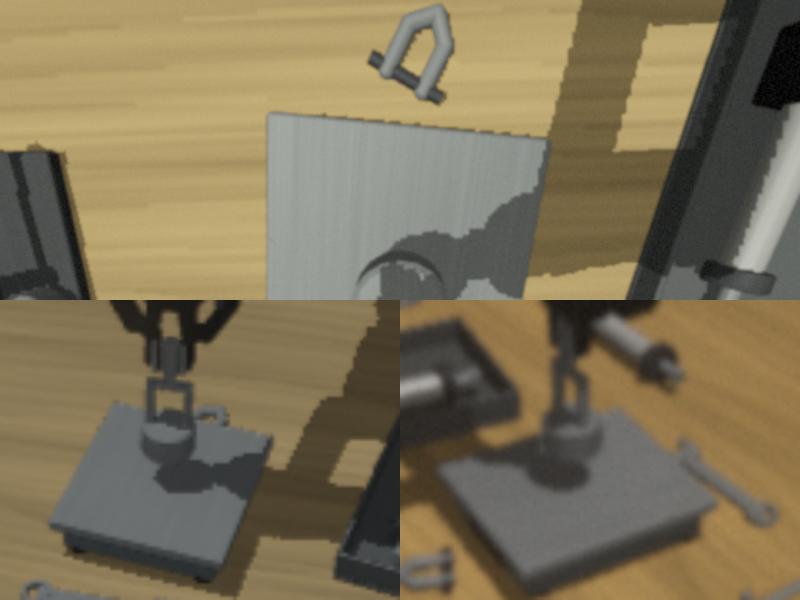

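The weight hangs upright over the middle of the bare platform. The platform corners are visible in all three views: wrist (268,113), (549,140); scene crop (118,104), (272,138), (217,564-300), (52,222); side crop (40,165), (220,108), (315,203), (125,276). I'll use them to check the centre.

Run:
```python
from h import *
import pickle
o=pickle.load(open("w9.pkl","rb"));f=1/.3
for n,c,x0,y0 in(("scene",((118,104),(272,138),(217,264),(52,222)),220,150),("side",((40,165),(220,108),(315,203),(125,276)),180,180)):
    p=np.array([plane(o[n][0],(x0+u/f-.35,y0+v/f-.35),50)[:2] for u,v in c]);print(n,p.round().tolist(),p.mean(0))
i=o["wrist"][0];a,b=[plane(i,(u/1.5625,v/1.5625),50)[:2] for u,v in((268,113),(549,140))]
e=(b-a)/np.linalg.norm(b-a);print(a,b,np.linalg.norm(b-a),(a+b)/2+100*np.array([e[1],-e[0]]))
```

```text
scene [[414.0, -55.0], [436.0, 115.0], [633.0, 87.0], [609.0, -81.0]] [523.30978896  16.2795016 ]
side [[435.0, 113.0], [627.0, 87.0], [600.0, -90.0], [409.0, -70.0]] [517.69088424   9.98124391]
[410.55449945 -61.11113303] [431.44818122 112.71297039] 175.0753119883947 [520.28667157  13.86680785]
```

Emit:
apply_moves(series="0 -0.1 0.6 0 0 0 1; 0 0 0.8 0 0 0 1; 0 0 0.6 0 0 0 1; 0 0 0.4 0 0 0 1; 0 0 0.3 0 0 0 1; 0 0 0.2 0 0 0 1; 0 0 0.1 0 0 0 1; 0 0 0.1 0 0 0 1; 0 0 0.1 0 0 0 1; 0 0 0 0 0 0 1")

```text
clock: 16.83
eef_pos: [519.5, 15.4, 173.3]
tcp_rot: [3.142, 0.0, 3.112]
contact_force: [0.2, 0.6, -7.8]
opening: 0.237
```

Emit:
apply_moves(series="0 0 0.05 0 0 0 1; 0 0 0.05 0 0 0 1; 0 0 0.05 0 0 0 1; 0 0 0.05 0 0 0 1; 0 0 0 0 0 0 1; 0 0 0 0 0 0 1; 0 0 0 0 0 0 1; 0 0 0 0 0 0 1; 0 0 0 0 0 0 1; 0 0 0 0 0 0 1")

```text
clock: 17.67
eef_pos: [519.4, 15.4, 171.3]
tcp_rot: [-3.142, 0.0, 3.112]
contact_force: [-0.3, -0.4, -6.7]
opening: 0.232
```

Not down yet; I'll creep lower and watch the force.

Emit:
apply_moves(series="0 0 0.05 0 0 0 1; 0 0 0.05 0 0 0 1; 0 0 0.05 0 0 0 1; 0 0 0 0 0 0 1; 0 0 0 0 0 0 1; 0 0 0 0 0 0 1; 0 0 0 0 0 0 1; 0 0 0 0 0 0 1; 0 0 0 0 0 0 1; 0 0 0 0 0 0 1")

```text
clock: 18.5
eef_pos: [519.5, 15.4, 169.8]
tcp_rot: [3.142, 0.0, 3.112]
contact_force: [0.1, 0.2, -6.6]
opening: 0.237
```

Emit:
apply_moves(series="0 0 0.05 0 0 0 1; 0 0 0 0 0 0 1; 0 0 0.05 0 0 0 1; 0 0 0 0 0 0 1; 0 0 0.03 0 0 0 1; 0 0 0 0 0 0 1; 0 0 0 0 0 0 1; 0 0 0 0 0 0 1; 0 0 0 0 0 0 1; 0 0 0 0 0 0 1")

```text
clock: 19.33
eef_pos: [519.8, 15.5, 169.1]
tcp_rot: [3.141, 0.001, 3.112]
contact_force: [-2.1, 1.0, 7.3]
opening: 0.233
```

Emit:
apply_moves(series="0 0 -0.04 0 0 0 1; 0 0 0 0 0 0 1; 0 0 0 0 0 0 0.4; 0 0 0 0 0 0 0.3; 0 0 0 0 0 0 0.2; 0 0 0 0 0 0 0; 0 0 0 0 0 0 -0.3; 0 0 0 0 0 0 -0.6; 0 0 0 0 0 0 -0.6; 0 0 0 0 0 0 -0.6", squeeze=30)

```text
clock: 20.17
eef_pos: [519.4, 15.4, 168.9]
tcp_rot: [-3.142, -0.0, 3.112]
contact_force: [-0.2, -0.3, -0.1]
opening: 0.801
```

Emit:
apply_moves(series="0 0 -0.3 0 0 0 -0.6; 0 0 -0.8 0 0 0 -0.6; 0 0 -1.5 0 0 0 -0.6; 0 0 -2 0 0 0 -0.6; 0 0 -3 0 0 0 -0.6; 0 0 -3 0 0 0 -0.6; 0 0 -3 0 0 0 -0.6; 0 0 -1 0 0 0 -0.6; 0 0 0 0 0 0 -0.6; 0 0 0 0 0 0 -0.6")

```text
clock: 21.0
eef_pos: [519.4, 15.4, 315.1]
tcp_rot: [3.142, 0.001, 3.112]
contact_force: [-0.7, -0.1, -0.2]
opening: 0.798
```

Run:
```python
from h import *
q=r.sense();print({k:np.round(q[k],3) for k in("clock","eef_pos","contact_force","opening")})
a=r.grab_frame("scene");b=r.grab_frame("side")
cv2.imwrite("pics/w10.png",np.hstack([cv2.resize(a[130:280,140:400],(400,231)),cv2.resize(b[130:280,110:370],(400,231))]).repeat(1,0))
```

```text
{'clock': np.float64(21.0), 'eef_pos': array([519.361,  15.373, 315.083]), 'contact_force': array([-0.664, -0.101, -0.231]), 'opening': np.float64(0.798)}
```

View pics/w10.png

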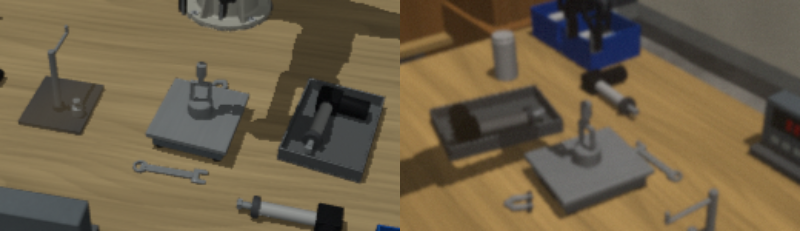

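The weight stands upright mid-platform, at about (202,95) in the scene crop. The actuator lies flat in the tray, the hook is empty, the bystanders look undisturbed and the gripper is clear. Handing in.

```bash
python3 -c "from rig import r; print(r.sign_off())"
```

```text
the job is handed in; nothing more can be done
None
```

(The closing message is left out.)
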